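# Drop a used vial down the waste chute and ease its sprung flap shut

## Robot

A 6-joint arm with a two-finger parallel gripper is mounted at the origin on a cart in front of the work surface, level with it; the furniture and walls round the work are solid. World frame = base frame: x ahead of the robot, y to its left, z up, the work surface at z = 0. Lengths are in m, angles in rad, forces in N, time in s.
With the tool pointing down it reaches from about 0.35 to 0.8 m from the base axis. Payload 7.3 kg.
Tool frame: the origin (TCP) lies midway between the tips of the shut fingers; the grasp point (between the pads) lies 19 mm behind it; z points along the fingers, x is the direction in which the jaws open and shut, and the axes are right-handed (so a half turn about z gives the same grasp; the last joint's range is limited). The gripper opens to 85 mm and grips with 20 to 120 N. Pads are 22 mm wide; open, the fingers measure 114 mm over their backs; the gripper's body (76 mm by 85 mm) begins 54 mm behind the grasp point. The pads swing forward as they close: fully open they stand 13 mm farther back than shut.
Start: joints at [1.199, 0.342, 1.524, -0, 1.275, -0.146], TCP at [0.118, 0.512, 0.231] pointing down, gripper open.
Joint ranges: [-2.53, 2.53], [-0.77, 2.02], [0.04, 2.7], [-1, 4.14], [0.28, 2.66], [-3.11, 3.11]. Speed limits (rad/s): [2.57, 2.57, 3.14, 3.14, 3.14, 3.14].

## Interface

Orientations are given as a unit quaternion [x, y, z, w].
In Python, from rig import bot, viewer, workorder gives the robot as it stands. The module is installed in compiled form; this text tells all that it offers.
- The arm moves only by the tool carry_out, never from a script. Its argument "deltas" is a list that holds one entry, the list of rows, each a list of 5 numbers: the finger opening in cm, from 0 to 8.54, then the shift along the tool's x, y, z in cm, then the turn about the tool's z in rad. A call has exactly 5 rows; each row is the pose to reach, as a shift and turn from the pose measured when the call began, along the tool's axes at that moment; what a row does not reach only later rows make up. A row lasts 1/8 s, in which the tool goes at most 62.5 mm and 10.7 degrees, less where a joint would pass 70% of its speed; a pose out of reach is approached as far as the arm can. A call with a gripper value outside its range is refused whole. The fingers move at their own pace and stop on an object; "grip_force" is the grip in N (left out, the last holds). Time passes only in rows, so rows that repeat a pose let the fingers close, or fill a call up. It gives the time, the measured TCP pose, the force and the opening at its end, in the units of the state.
- bot.read_state(): the state, without advancing time (a new reading comes with each control period).
- viewer.get_image(name): name is "side" or "top"; returns (picture, depth): 420x560x3 uint8, red, green, blue; 420x560 float32, m along the optical axis (not along the pixel's ray), 0 where there is no reading.
- viewer.camera_params(name): a dict with "fx", "fy", "cx", "cy" (pixels), "R" (3x3) and "t" (3): a world point X has camera coordinates R X + t. Camera axes: x right, y down, z forward; pixel columns grow to the right and rows downward; lengths in m; the calibration is good to about 2 mm. A picture is of the moment at which its call begins. camera_params takes no time and is no camera call.
- workorder.sign_off(): hands the job in, once; it reports no verdict.
The state is a dict: "t": time; "q": joint angles; "dq": joint speeds; "tau": joint torques, N m; "eef_pos": TCP position; "orientation": TCP orientation; "ft_force": force on the tool from outside, world axes, zero at the start; "wrist_torque": the same for the moment, N m; "opening": finger opening in m.
Only numpy, scipy, OpenCV 4.12 (cv2) and the standard library are available. Lean on these libraries where they do the work, as an engineer would, in place of code of your own. Each camera call takes 0.05 s, during which the arm holds its last target.

## Task

Throw the used vial away: pick it up from the bench and lay it crosswise on the waste chute's feed slope so that it rolls down against the gate, and let go of it. Then lift the sprung flap by its front lip until the vial rolls in, and ease the flap back down under control until it is fully shut, never letting it slam. Leave the other things on the bench as they are.

Things in the scene. Friction and masses are not known exactly. Their poses are not given: they have to be found in the camera images.
- chute: Waste chute, fixed to the bench: a grey steel box with bare metal flap and slope, 130 (x) x 110 (y) x 105 mm high, walls 4 mm, inner floor 9 mm up. Origin: centre of the box's underside, on the bench. x runs from the front (which faces roughly the robot) to the hinge side, y to the side that carries the feed slope, z up.
- slope_mid (a point): Point on the surface of the feed slope, on its trough's mid-line, at x -12, y 115, z 88 mm of the chute; axes as the chute's. The open slope runs from the box wall (y 51, z 72 mm) up and outward at 14 deg to y 175, z 103 mm; trough 64 mm wide, x -44 to 20 mm, side walls and end stop 14 mm. A vial laid here along the chute's x rolls down to the gate.
- gate (a point): Lower edge (middle) of the gate when the flap is shut: a plate that hangs from the flap across the mouth in the box's +y wall, 46 mm wide, 8 mm clear of the slope. It stops a vial on the slope (vial axis then about 12 mm outside the wall) and rises with the flap; once the flap is 0.2 to 0.35 rad open the vial rolls in. Moves with the flap.
- flap (a joint): Hinge of the flap covering the top of the box (top face 112 mm above the bench), rad: 0 = shut, level; grows as the front lip is lifted; stop at 1.2. A spring and its weight always close it (about 1.5 N at the lip when shut, 2 N at 0.6 rad): it never stays open by itself, and slams if let go at 0.05 rad (8 mm at the lip) or more. A finger tilted 15 to 45 deg under the lip, from the front, can lift it and let it down.
- flap_edge (a point): Middle of the flap's front lip, moving with the flap: a tongue 4 mm thick, 70 mm wide, sticking out 37 mm in front of the box's front wall and ending in a rolled bar 10 mm thick, 74 mm long, along y. This point is on the bar's axis, 162 mm from the hinge line, 110 mm above the bench when shut; below it is free room down to the bench.
- flap_hinge (a point): Middle of the flap's hinge line (fixed): at x 60, y 0, z 110 mm of the chute; the line is parallel to the chute's y axis.
- vial: The used vial: small amber glass vial with white cap, 22 mm diameter, 50 mm long, about 30 g, lying on the bench to the right of the chute. Origin: its middle, on its axis; x runs along its axis to the cap. It rolls freely.
- tube: Bystander: conical 15 ml tube 114 mm long, 23 mm thick, lying loose on the bench. Origin: centre of its underside. Leave alone.
- dish: Bystander: flat round petri dish 62 mm in diameter, 15 mm high, loose. Origin: centre of its underside. Leave alone.
- forceps: Bystander: fine steel forceps 118 mm long, lying loose. Origin: centre of its underside. Leave alone.
There are look-alikes about, which are no part of the job. Several things have the shape of the vial; the one meant has the colours described above.

How it is judged:
On the way, in this order (a step that is already met when the one before it is completed fails the run):
1. the vial lies on the feed slope, let go, with the flap shut (y of vial in the frame of chute between 0.05 and 0.18 m and x of vial in the frame of chute between -0.045 and 0.02 m and z of vial in the frame of chute between 0.075 and 0.13 m and contact force between the fingers and vial below 0.05 N and value of joint flap below 0.05 rad), for 0.2 s.
2. the flap is lifted and the vial has rolled into the box (z of vial in the frame of chute between 0 and 0.06 m and x of vial in the frame of chute between -0.065 and 0.065 m and y of vial in the frame of chute between -0.055 and 0.055 m and value of joint flap above 0.1 rad), for 0.1 s.
At the end, for the whole second after the job is handed in: The vial lies at rest inside the chute's box (its middle less than 60 mm above the bench, within the box's walls) and the flap is fully shut (within 0.02 rad) (z of vial in the frame of chute between 0 and 0.06 m and x of vial in the frame of chute between -0.065 and 0.065 m and y of vial in the frame of chute between -0.055 and 0.055 m and value of joint flap below 0.02 rad and linear speed of vial below 0.02 m/s); the robot touches nothing.
It fails at once if the flap slams: it closes faster than 1.5 rad/s (0.24 m/s at the lip) in its last 0.12 rad (value of joint flap below 0.12 rad and velocity of joint flap below -1.5 rad/s).
It fails at once if the tube is pushed more than 20 mm away (distance of tube from where it was at the start of the episode above 0.02 m).
It fails at once if the dish is pushed more than 20 mm away (distance of dish from where it was at the start of the episode above 0.02 m).
It fails at once if the forceps is pushed more than 20 mm away (distance of forceps from where it was at the start of the episode above 0.02 m).
It also fails if it takes over 58 s, if anything falls off the work surface, if the arm or the gripper's body presses on something with over 40 N, if the wrist force passes 120 N, or if a joint passes its speed limit or range.

## Working session

There is one attempt and no reset: what is moved stays moved. The work goes in short steps, Python scripts to look and compute and a tool call to move; the robot and the scene stay as the last step left them, time stands still between calls to the robot, and variables do not carry over. Pictures are saved under pics/ and viewed, and the job is handed in when it is done.

Besides the shell and the picture viewer there is one more tool, called after ">>>" as name([rows], argument=value, ...), one row to a line, values as JSON. carry_out: Moves the arm, as the interface text tells. Its arguments: {"type":"object","properties":{"deltas":{"type":"array","items":{"type":"array","items":{"type":"array","items":{"type":"number"}}}},"grip_force":{"type":"number"}},"required":["deltas"]}

```bash
mkdir -p pics; ls
python3 - <<'E'
from rig import bot, viewer, workorder
import cv2, numpy as np
s=bot.read_state()
for k,v in s.items(): print(k,np.round(v,4))
for n in ("side","top"):
    im,d=viewer.get_image(n); p=viewer.camera_params(n)
    cv2.imwrite(f"pics/{n}0.png",im[:,:,::-1]); np.savez(f"{n}0.npz",im=im,d=d,**p)
    print(n,{k:np.round(v,4).tolist() for k,v in p.items()}, "campos",np.round(-np.array(p['R']).T@np.array(p['t']),3))
E
```

```text
pics
t 0.0
q [ 1.199   0.3427  1.5251 -0.      1.2754 -0.146 ]
dq [ 0.001  -0.0001  0.0005 -0.0015  0.0003 -0.0019]
tau [ 1.60000e-03 -4.33680e+01 -2.46021e+01  0.00000e+00  7.70000e-03
 -0.00000e+00]
eef_pos [0.1174 0.5113 0.2306]
orientation [ 7.823e-01  6.230e-01 -7.000e-04  4.000e-04]
ft_force [-0.4335  0.3783 -0.036 ]
wrist_torque [ 0.0338  0.0277 -0.0005]
opening 0.0852
side {'fx': 503.5487, 'fy': 503.5487, 'cx': 280.5641, 'cy': 213.5707, 'R': [[0.9758, -0.2184, -0.0042], [-0.1005, -0.4318, -0.8964], [0.194, 0.8751, -0.4433]], 't': [-0.5105, 0.1323, 1.1555]} campos [ 0.287 -1.066  0.629]
top {'fx': 536.3963, 'fy': 536.3963, 'cx': 274.0839, 'cy': 207.3703, 'R': [[-0.0009, -1.0, 0.0068], [-0.9868, -0.0002, -0.1619], [0.1618, -0.0068, -0.9868]], 't': [-0.0216, 0.5416, 1.5462]} campos [ 0.284 -0.011  1.614]
```

View pics/side0.png

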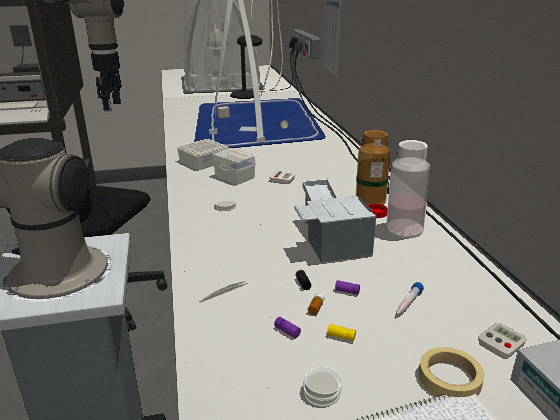

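View pics/top0.png

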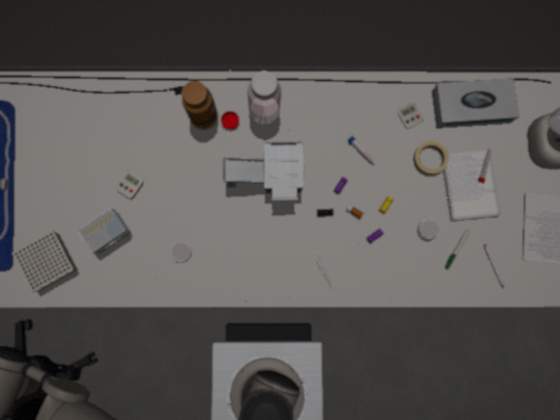

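Run:
```python
import cv2, numpy as np
a=cv2.imread("pics/top0.png")[120:260,210:410]; a=cv2.convertScaleAbs(a,alpha=1.6)
cv2.imwrite("pics/topz.png",cv2.resize(a,None,fx=4,fy=4,interpolation=cv2.INTER_CUBIC))
b=cv2.imread("pics/side0.png")[170:350,250:430]
cv2.imwrite("pics/sidez.png",cv2.resize(b,(600,600),interpolation=cv2.INTER_CUBIC))
d=np.load("side0.npz")['d'];print((d==0).mean(), d[303,316]); d=np.load("top0.npz")['d'];print((d==0).mean(),d[212,355])
```

```text
0.004060374149659864 1.0080516
0.0038818027210884352 1.615143
```

View pics/topz.png

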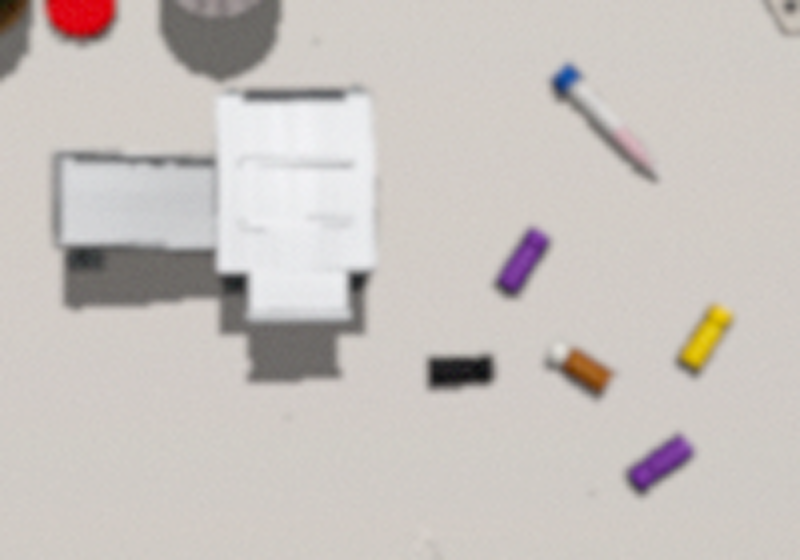

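View pics/sidez.png

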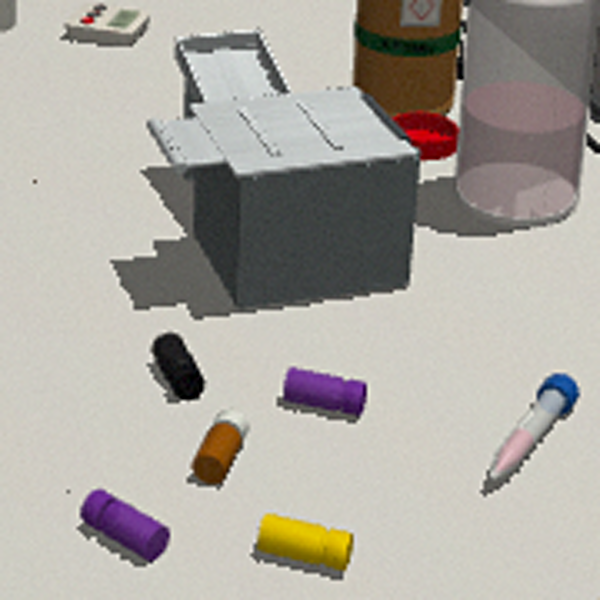

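```bash
cat > h.py <<'E'
import cv2, numpy as np
def pts(n,f=None):
    z=np.load(f or f"{n}0.npz"); d=z['d']; v,u=np.mgrid[:d.shape[0],:d.shape[1]]
    X=np.stack([(u-z['cx'])/z['fx']*d,(v-z['cy'])/z['fy']*d,d],-1)
    return z['im'],(X-z['t'])@z['R']   # R^T (x-t)
def ray(z,u,v,h):
    c=-z['R'].T@z['t']; r=z['R'].T@np.array([(u-z['cx'])/z['fx'],(v-z['cy'])/z['fy'],1]); return c+r*(h-c[2])/r[2]
E
python3 - <<'E'
from h import *
for n in ("side","top"):
    im,P=pts(n); hsv=cv2.cvtColor(im,cv2.COLOR_RGB2HSV)
    z=np.load(n+"0.npz")
    H,S,V=[hsv[...,i] for i in range(3)]
    m=(H<20)&(S>120)&(V>60)
    box=np.zeros_like(m); 
    if n=="side": box[285:325,300:335]=1
    else: box[195:230,340:375]=1
    m&=box>0
    v,u=np.nonzero(m); print(n,"amber px",u.mean(),v.mean(),m.sum(),"ray z=.011",ray(z,u.mean(),v.mean(),.011),"depth med",np.median(P[m],0))
    # cap: white bright low sat; above table
    w=(box>0)&(P[...,2]>.009)&(P[...,2]<.04)
    q=P[w]; print(" above-table pts",w.sum(),q.mean(0),q[:,2].max(), )
    r=cv2.minAreaRect(q[:,:2].astype(np.float32)*1000); print(" rect",r)
    # chute flap
    T=P[...,2]; f=(T>.104)&(T<.122)&(P[...,0]>.3)&(P[...,0]<.75)&(abs(P[...,1])<.2)
    q=P[f]; print(" flap",f.sum(),np.median(q,0)); np.save(n+"flap.npy",q)
    t=(abs(T)<.02)&(P[...,0]>.3)&(P[...,0]<.5)&(abs(P[...,1])<.2); print(" table z",np.median(T[t]))
E
```

```text
side amber px 314.6820809248555 305.67052023121386 173 ray z=.011 [ 0.53313057 -0.27115392  0.011     ] depth med [ 0.53017926 -0.28112822  0.01881241]
 above-table pts 236 [ 0.53539817 -0.26549581  0.01779714] 0.02422576440206332
 rect ((536.274658203125, -271.71881103515625), (150.87876892089844, 40.90385818481445), 83.33171081542969)
 flap 1749 [ 0.64333856 -0.05417194  0.11309992]
 table z 0.0008632409712885835
top amber px 356.10169491525426 212.28813559322035 59 ray z=.011 [ 0.53203994 -0.27023073  0.011     ] depth med [ 0.53165195 -0.26874925  0.01927045]
 above-table pts 121 [ 0.53443225 -0.26599535  0.01886434] 0.0286182027744097
 rect ((527.1106567382812, -277.49224853515625), (78.407470703125, 102.59809112548828), 43.70157241821289)
 flap 2196 [ 0.6429604  -0.04713663  0.11227505]
 table z -0.0003526049097700013
```

Run:
```python
from h import *
for n in ("side","top"):
    im,P=pts(n); z=np.load(n+"0.npz"); hsv=cv2.cvtColor(im,cv2.COLOR_RGB2HSV)
    H,S,V=[hsv[...,i] for i in range(3)]
    D=np.hypot(P[...,0]-.535,P[...,1]+.265)
    w=((D<.04)&(P[...,2]>.006)&(P[...,2]<.035))
    v,u=np.nonzero(w)
    am=w&(S>110); cap=w&(S<60)
    def cen(m): 
        v,u=np.nonzero(m); return ray(z,u.mean(),v.mean(),.013)
    def cenP(m): return np.median(P[m],0)
    a,c=cenP(am),cenP(cap); print(n,"amber",am.sum(),a,"cap",cap.sum(),c, "ang",np.degrees(np.arctan2(c[1]-a[1],c[0]-a[0])))
    q=P[w][:,:2]; pr=cv2.PCACompute2(q.astype(np.float64),mean=None); ax=pr[1][0]; s=(q-pr[0][0])@ax
    print(" pca mean",pr[0],"axis",np.degrees(np.arctan2(ax[1],ax[0])),"ext",s.min(),s.max(), "mid",pr[0][0]+ax*(s.min()+s.max())/2)
    q=np.load(n+"flap.npy"); 
    # keep connected main
    pic=np.zeros((400,500),np.uint8); ii=((q[:,:2]-[.4,-.25])*1000).astype(int)
    r=cv2.minAreaRect(q[(q[:,0]>.565)][:,:2].astype(np.float32)*1000); print(" flaprect",r)
    for x0 in np.arange(.49,.72,.01):
        k=q[(q[:,0]>x0)&(q[:,0]<x0+.01)]
        if len(k): print("   x %.2f"%x0,len(k),np.round(np.percentile(k[:,1],[2,98]),4),np.round(np.median(k[:,2]),4))
```

```text
side amber 167 [ 0.53061453 -0.28083441  0.01902726] cap 47 [ 0.54914056 -0.25246162  0.01997121] ang 56.85743642226619
 pca mean [[ 0.53486866 -0.27216271]] axis 53.840190341560884 ext -0.020448540629946648 0.03340825461478934 mid [ 0.53869203 -0.26693104]
 flaprect ((640.172607421875, 6.495941162109375), (160.44097900390625, 237.31109619140625), 3.8402929306030273)
   x 0.55 69 [-0.0886 -0.0138] 0.1143
   x 0.56 57 [-0.0876 -0.0174] 0.1129
   x 0.57 60 [-0.0855 -0.0197] 0.1125
   x 0.58 68 [-0.0862 -0.0006] 0.1129
   x 0.59 103 [-0.108   0.0022] 0.113
   x 0.60 118 [-0.1054  0.1138] 0.1128
   x 0.61 124 [-0.1072  0.1213] 0.1131
   x 0.62 121 [-0.1077  0.1238] 0.1134
   x 0.63 116 [-0.1058  0.1233] 0.1131
   x 0.64 120 [-0.1051  0.1239] 0.113
   x 0.65 113 [-0.1066  0.1234] 0.1133
   x 0.66 127 [-0.1054  0.1223] 0.1133
   x 0.67 127 [-0.1062  0.1228] 0.1131
   x 0.68 100 [-0.1055  0.0062] 0.1131
   x 0.69 97 [-0.1065  0.0041] 0.113
   x 0.70 97 [-0.1074  0.0042] 0.1132
   x 0.71 105 [-0.1053  0.006 ] 0.1135
top amber 61 [ 0.53088125 -0.26874925  0.01918213] cap 58 [ 0.54122059 -0.25
[... 249 characters left out ...]
 230.21214294433594), 0.08948367089033127)
   x 0.55 81 [-0.0864 -0.0154] 0.1141
   x 0.56 89 [-0.0839 -0.0183] 0.111
   x 0.57 75 [-0.0839 -0.0183] 0.112
   x 0.58 107 [-0.0976  0.0013] 0.1119
   x 0.59 125 [-0.1068  0.0032] 0.1124
   x 0.60 155 [-0.1041  0.1184] 0.1124
   x 0.61 148 [-0.1044  0.1191] 0.1118
   x 0.62 136 [-0.1022  0.1217] 0.1136
   x 0.63 143 [-0.1044  0.1199] 0.1118
   x 0.64 128 [-0.103   0.1202] 0.1119
   x 0.65 138 [-0.1025  0.122 ] 0.1128
   x 0.66 145 [-0.1045  0.1205] 0.1115
   x 0.67 164 [-0.102   0.1203] 0.1115
   x 0.68 132 [-0.103   0.0076] 0.1127
   x 0.69 136 [-0.1048  0.0056] 0.1119
   x 0.70 136 [-0.1031  0.0056] 0.1124
   x 0.71 130 [-0.1036  0.006 ] 0.1126
```

Run:
```python
from h import *
n="top"; im,P=pts(n); z=np.load(n+"0.npz"); g=cv2.GaussianBlur(im.mean(2).astype(np.float32),(0,0),0.7)
def edge(us,v0,v1,h,name):
    L=[]
    for u in us:
        d=np.abs(np.diff(g[v0:v1,u])); i=d.argmax(); 
        w=d[max(0,i-1):i+2]; v=v0+max(0,i-1)+(w*np.arange(len(w))).sum()/w.sum()+.5
        L.append(ray(z,u,v,h))
    L=np.array(L); a=np.polyfit(L[:,1],L[:,0],1); r=L[:,0]-np.polyval(a,L[:,1]); k=abs(r)<2*np.std(r)+1e-4; a=np.polyfit(L[k,1],L[k,0],1)
    print(name,"yaw deg",-np.degrees(np.arctan(a[0])),"x at y=-.05:",np.polyval(a,-.05),"rms",np.std(r[k]))
edge(range(275,295),196,204,.110,"lip front")
edge(range(267,271),184,192,.110,"box front L")
edge(range(228,262),176,186,.095,"slope low edge")
edge(range(228,262),154,164,.095,"slope top edge")
edge(range(268,300),140,147,.110,"rear")
```

```text
lip front yaw deg 0.29132602632953436 x at y=-.05: 0.5534009491281585 rms 4.411067718291693e-05
box front L yaw deg 10.206580421954982 x at y=-.05: 0.59453751591234 rms 0.00048690506936959935
slope low edge yaw deg -2.34165865156793 x at y=-.05: 0.6059489048078525 rms 0.000739895947878986
slope top edge yaw deg -1.9696131696933794 x at y=-.05: 0.6706919179396206 rms 0.004304819711291992
rear yaw deg 1.019945922106922 x at y=-.05: 0.7150047293742442 rms 0.0005325624560024127
```

>>> carry_out([
  [[5,-2.6,5.4,0,0.18],[5,-5.2,10.8,0,0.36],[5,-7.8,16.2,0,0.54],[5,-10.4,21.6,0,0.72],[5,-13,27,0,0.9]],
], grip_force=25)

```text
t: 0.72
eef_pos: [0.3526, 0.3228, 0.2307]
orientation: [0.976, 0.218, -0.0, 0.001]
ft_force: [-0.2, 0.2, -0.3]
opening: 0.0501
```

```bash
cat > go.py <<'E'
import sys,numpy as np
from rig import bot
from scipy.spatial.transform import Rotation as R
def go(x,y,z,ang):
    s=bot.read_state(); Rm=R.from_quat(s['orientation']).as_matrix(); p=np.array(s['eef_pos'])
    d=Rm.T@(np.array([x,y,z])-p)*100; a=np.degrees(np.arctan2(Rm[1,0],Rm[0,0]))
    print("t %.2f pos %s ang %.1f tilt %s open %.4f F %s q %s"%(s['t'],p.round(4),a,Rm[:2,2].round(3),s['opening'],np.round(s['ft_force'],2),np.round(s['q'],2)))
    t=np.radians((a-ang+180)%360-180)
    print("shift cm",d.round(2),"turn",round(t,3),"rows>=",round(max(np.linalg.norm(d)/6.25,abs(t)/.187),1))
go(*map(float,sys.argv[1:5]))
E
python3 go.py .536 -.266 .12 -33
```

```text
t 0.72 pos [0.3526 0.3228 0.2307] ang 25.2 tilt [-0.001 -0.001] open 0.0501 F [-0.2   0.24 -0.35] q [ 0.58  0.26  1.65 -0.    1.24  0.14]
shift cm [-8.42 61.08 11.13] turn 1.015 rows>= 10.0
```

>>> carry_out([
  [[5,-0.84,6.1,0,0.1],[5,-1.68,12.2,0,0.2],[5,-2.5,18.3,0,0.3],[5,-3.4,24.4,0,0.4],[5,-4.2,30.5,0,0.5]],
])

```text
t: 1.35
eef_pos: [0.4443, 0.0268, 0.2309]
orientation: [0.999, -0.032, -0.0, 0.001]
ft_force: [0.8, 0.3, -0.6]
opening: 0.0499
```

```bash
python3 go.py .536 -.266 .10 -33
```

```text
t 1.35 pos [0.4443 0.0268 0.2309] ang -3.7 tilt [-0.001 -0.001] open 0.0499 F [ 0.81  0.33 -0.64] q [-0.11  0.2   1.73 -0.    1.22 -0.05]
shift cm [11.04 28.62 13.12] turn 0.512 rows>= 5.3
```

>>> carry_out([
  [[5,2.2,5.7,0,0.1],[5,4.4,11.4,0,0.2],[5,6.6,17.1,2,0.3],[5,8.8,22.8,5,0.4],[5,11,28.6,7,0.51]],
])

```text
t: 1.98
eef_pos: [0.5328, -0.2582, 0.1628]
orientation: [0.959, -0.285, -0.001, 0.0]
ft_force: [0.1, -0.5, 1.7]
opening: 0.0498
```

```bash
python3 go.py .536 -.266 .10 -33
python3 - <<'E'
from rig import viewer
import cv2,numpy as np
for n in ("side","top"):
    im,d=viewer.get_image(n); np.savez(f"{n}1.npz",im=im,d=d,**viewer.camera_params(n))
    c=im[200:360,220:400] if n=="side" else im[150:270,280:430]
    cv2.imwrite(f"pics/{n}1.png",cv2.resize(c[:,:,::-1],None,fx=3.3,fy=3.3,interpolation=cv2.INTER_CUBIC))
E
```

```text
t 1.98 pos [ 0.5328 -0.2582  0.1628] ang -33.1 tilt [-0.002 -0.   ] open 0.0498 F [ 0.12 -0.53  1.74] q [-0.58  0.52  1.43 -0.    1.19 -0.  ]
shift cm [0.7  0.47 6.28] turn -0.002 rows>= 1.0
```

View pics/side1.png

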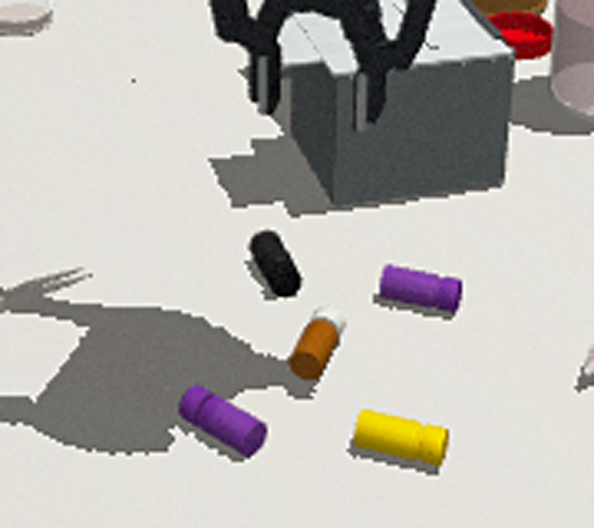

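>>> carry_out([
  [[5,0.7,0.5,4,0],[5,0.7,0.5,8,0],[5,0.7,0.5,12,0],[5,0.7,0.5,13,0],[5,0.7,0.5,13,0]],
])

```text
t: 2.7
eef_pos: [0.5348, -0.2692, 0.0305]
orientation: [0.958, -0.286, -0.003, 0.001]
ft_force: [0.5, -0.2, -0.1]
opening: 0.0499
```

```bash
python3 go.py .536 -.266 .006 -33
python3 - <<'E'
from rig import viewer
import cv2,numpy as np
for n in ("side",):
    im,d=viewer.get_image(n)
    c=im[230:350,250:390]
    cv2.imwrite(f"pics/{n}2.png",cv2.resize(c[:,:,::-1],None,fx=5,fy=5,interpolation=cv2.INTER_CUBIC))
E
```

```text
t 2.70 pos [ 0.5348 -0.2692  0.0305] ang -33.3 tilt [-0.005  0.   ] open 0.0499 F [ 0.49 -0.19 -0.11] q [-0.59  0.69  1.54 -0.    0.92 -0.01]
shift cm [-0.07 -0.34  2.45] turn -0.005 rows>= 0.4
```

View pics/side2.png

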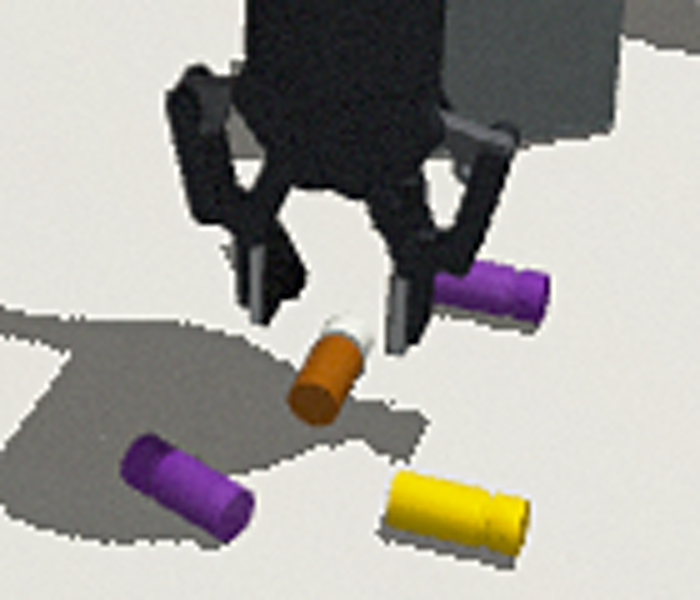

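>>> carry_out([
  [[5,0,-0.3,1.5,0],[5,0,-0.3,2.4,0],[5,0,-0.3,2.4,0],[1,0,-0.3,2.4,0],[1,0,-0.3,2.4,0]],
])

```text
t: 3.38
eef_pos: [0.5372, -0.2673, 0.008]
orientation: [0.958, -0.286, -0.001, 0.001]
ft_force: [-0.5, -0.3, -0.0]
opening: 0.0204
```

>>> carry_out([
  [[1,0,0,0,0],[1,0,0,0,0],[1,0,0,0,0],[1,0,0,-1,0],[1,0,0,-3,0]],
])

```text
t: 4.0
eef_pos: [0.5369, -0.2671, 0.0381]
orientation: [0.958, -0.286, -0.002, 0.001]
ft_force: [-0.6, 0.5, -1.5]
opening: 0.0208
```

```bash
python3 go.py .647 .058 .16 -89.5
python3 - <<'E'
from rig import viewer
import cv2,numpy as np
for n in ("side",):
    im,d=viewer.get_image(n)
    c=im[230:350,250:390]
    cv2.imwrite(f"pics/{n}3.png",cv2.resize(c[:,:,::-1],None,fx=5,fy=5,interpolation=cv2.INTER_CUBIC))
E
```

```text
t 4.00 pos [ 0.5369 -0.2671  0.0381] ang -33.3 tilt [-0.004 -0.   ] open 0.0208 F [-0.58  0.54 -1.45] q [-0.59  0.68  1.53 -0.    0.93 -0.  ]
shift cm [ -8.68 -33.18 -12.25] turn 0.981 rows>= 5.8
```

View pics/side3.png

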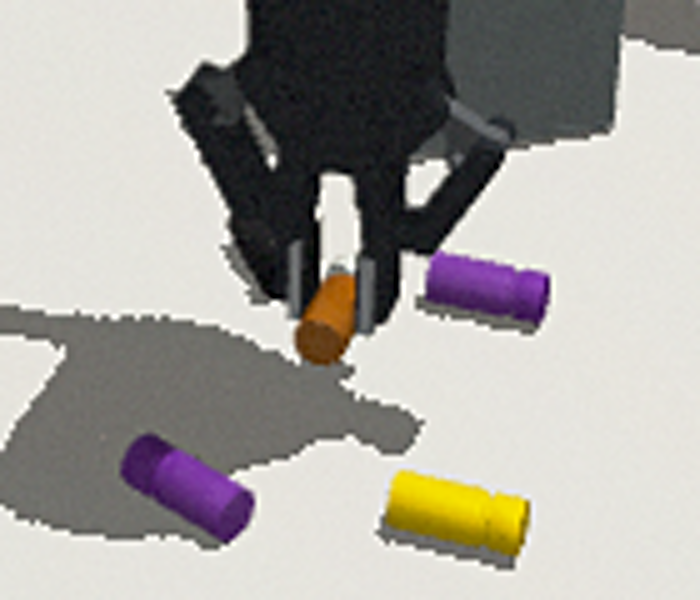

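>>> carry_out([
  [[1,0,0,-5,0.05],[1,0,0,-10,0.2],[1,-0.5,-2,-15,0.35],[1,-1.8,-7,-16,0.5],[1,-3.2,-12.5,-16,0.65]],
])

```text
t: 4.68
eef_pos: [0.5813, -0.1451, 0.2031]
orientation: [0.815, -0.58, 0.003, 0.001]
ft_force: [0.2, -0.1, -0.3]
opening: 0.0209
```

```bash
python3 go.py .647 .055 .17 -89.5
```

```text
t 4.67 pos [ 0.5813 -0.1451  0.2031] ang -70.9 tilt [ 0.004 -0.005] open 0.0209 F [ 0.24 -0.13 -0.33] q [-0.37  0.5   1.36 -0.    1.28  0.87]
shift cm [-16.78 -12.75   3.24] turn 0.324 rows>= 3.4
```

>>> carry_out([
  [[1,-4.2,-3.2,0,0.1],[1,-8.4,-6.4,0,0.2],[1,-12.6,-9.6,0,0.32],[1,-16.8,-12.8,1,0.32],[1,-16.8,-12.8,3,0.32]],
])

```text
t: 5.3
eef_pos: [0.6485, 0.0596, 0.1729]
orientation: [0.713, -0.701, 0.004, -0.001]
ft_force: [-0.6, -0.3, -0.3]
opening: 0.0209
```

```bash
python3 go.py .647 .055 .12 -89.5
python3 - <<'E'
from rig import viewer
import cv2,numpy as np
n="side"
im,d=viewer.get_image(n)
cv2.imwrite(f"pics/{n}4.png",cv2.resize(im[130:270,260:400,::-1],None,fx=4,fy=4,interpolation=cv2.INTER_CUBIC))
im,d=viewer.get_image("top")
cv2.imwrite(f"pics/top4.png",cv2.resize(im[120:240,210:340,::-1],None,fx=4,fy=4,interpolation=cv2.INTER_CUBIC))
E
```

```text
t 5.30 pos [0.6485 0.0596 0.1729] ang -89.0 tilt [ 0.007 -0.004] open 0.0209 F [-0.6  -0.26 -0.27] q [-0.02  0.62  1.23 -0.    1.28  1.53]
shift cm [0.44 0.19 5.29] turn 0.009 rows>= 0.8
```

View pics/side4.png

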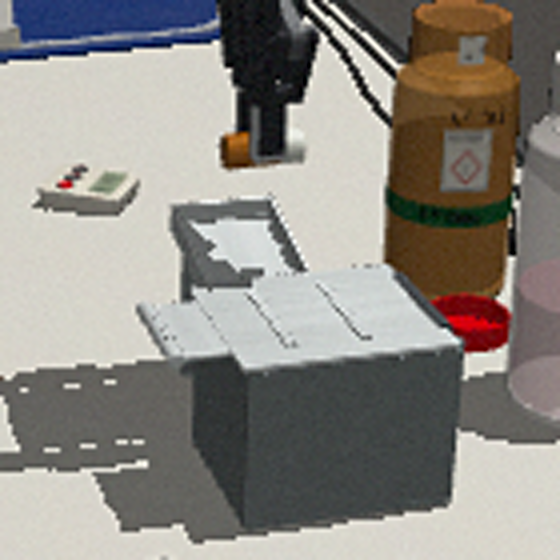

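View pics/top4.png

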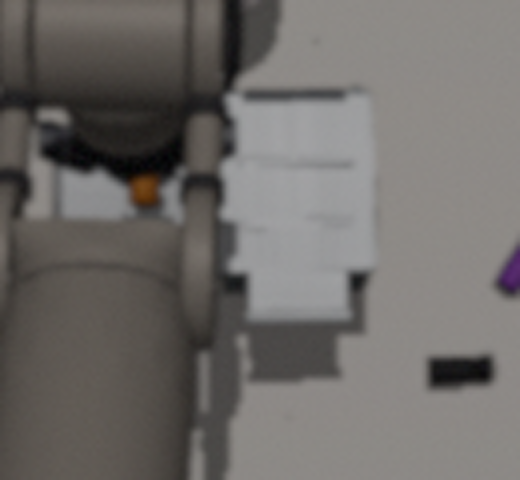

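>>> carry_out([
  [[1,0.2,0.1,2,0.01],[1,0.4,0.2,4,0.01],[1,0.4,0.2,4.5,0.01],[1,0.4,0.2,4.5,0.01],[1,0.4,0.2,4.5,0.01]],
])

```text
t: 6.02
eef_pos: [0.6449, 0.0521, 0.1264]
orientation: [0.709, -0.705, 0.002, 0.001]
ft_force: [-0.3, 0.1, 0.4]
opening: 0.021
```

```bash
python3 go.py .647 .055 .097 -89.5
python3 - <<'E'
from rig import viewer
import cv2,numpy as np
from h import *
n="side"
im,d=viewer.get_image(n); np.savez("side5.npz",im=im,d=d,**viewer.camera_params(n))
cv2.imwrite(f"pics/{n}5.png",cv2.resize(im[140:240,270:370,::-1],None,fx=6,fy=6,interpolation=cv2.INTER_CUBIC))
im,P=pts("side","side5.npz"); hsv=cv2.cvtColor(im,cv2.COLOR_RGB2HSV)
m=(abs(P[...,1]-.05)<.03)&(P[...,2]>.1)&(P[...,2]<.17)&(abs(P[...,0]-.647)<.05)
am=m&(hsv[...,1]>110)&(hsv[...,2]>60)&(hsv[...,0]<25)
wh=m&(hsv[...,1]<60)&(hsv[...,2]>120)
for k in (am,wh):
    v,u=np.nonzero(k); print(k.sum(),np.percentile(P[k],[2,50,98],axis=0).round(4).tolist(),u.min(),u.max(),v.min(),v.max())
E
```

```text
t 6.03 pos [0.6449 0.0521 0.1264] ang -89.7 tilt [ 0.002 -0.005] open 0.0210 F [-0.3   0.12  0.38] q [-0.04  0.65  1.3  -0.01  1.19  1.53]
shift cm [-0.3  -0.21  2.94] turn -0.004 rows>= 0.5
55 [[0.6219, 0.0383, 0.123], [0.6284, 0.0445, 0.1346], [0.6395, 0.0622, 0.1416]] 314 322 181 189
42 [[0.6303, 0.0352, 0.1011], [0.6666, 0.0437, 0.136], [0.6794, 0.0738, 0.1586]] 317 335 176 194
```

View pics/side5.png

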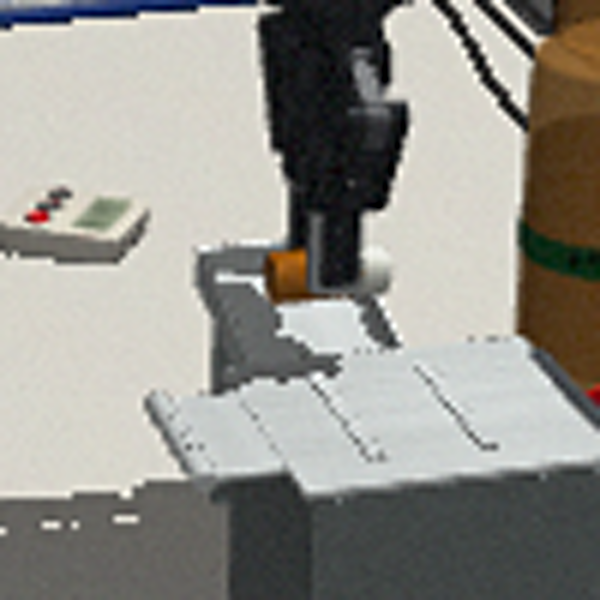

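>>> carry_out([
  [[1,-0.3,-0.2,0.8,0],[1,-0.3,-0.2,1.6,0],[1,-0.3,-0.2,2.3,0],[1,-0.3,-0.2,2.8,0],[1,-0.3,-0.2,2.8,0]],
])

```text
t: 6.7
eef_pos: [0.6465, 0.0551, 0.0976]
orientation: [0.709, -0.705, 0.002, 0.002]
ft_force: [0.2, -0.5, -1.2]
opening: 0.0208
```

```bash
python3 go.py .647 .055 .097 -89.5
python3 - <<'E'
from rig import viewer
import cv2,numpy as np
n="side"
im,d=viewer.get_image(n)
cv2.imwrite(f"pics/{n}6.png",cv2.resize(im[140:240,270:370,::-1],None,fx=6,fy=6,interpolation=cv2.INTER_CUBIC))
E
```

```text
t 6.70 pos [0.6465 0.0551 0.0976] ang -89.7 tilt [ 0.001 -0.005] open 0.0208 F [ 0.19 -0.47 -1.2 ] q [-0.03  0.69  1.32 -0.01  1.13  1.54]
shift cm [ 0.01 -0.05  0.06] turn -0.004 rows>= 0.0
```

View pics/side6.png

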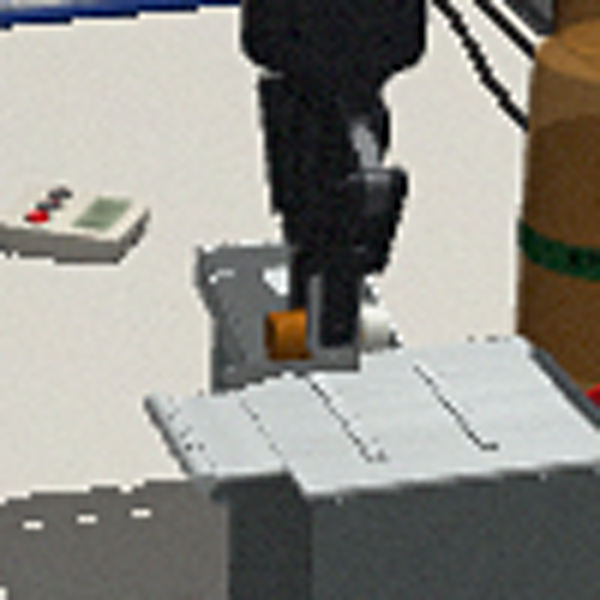

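>>> carry_out([
  [[3.2,0,0,0,0],[3.4,0,0,0,0],[3.4,0,0,0,0],[3.4,0,0,-0.3,0],[3.4,0,0,-1.0,0]],
])

```text
t: 7.38
eef_pos: [0.6466, 0.0551, 0.1081]
orientation: [0.709, -0.705, 0.002, 0.002]
ft_force: [0.4, -0.9, 0.3]
opening: 0.0343
```

>>> carry_out([
  [[3.4,0,0,-2,0],[3.4,0,0,-5,0],[3.4,0,0,-10,0],[3.4,0,0,-12,0],[3.4,0,0,-12,0]],
])

```text
t: 8.0
eef_pos: [0.6473, 0.0557, 0.2306]
orientation: [0.709, -0.705, 0.004, -0.0]
ft_force: [0.2, -0.2, -0.7]
opening: 0.0341
```

```bash
python3 go.py .558 -.051 .22 -89.5
python3 - <<'E'
from rig import viewer
import cv2,numpy as np
n="side"
im,d=viewer.get_image(n); np.savez("side7.npz",im=im,d=d,**viewer.camera_params(n))
cv2.imwrite(f"pics/{n}7.png",cv2.resize(im[140:240,270:370,::-1],None,fx=6,fy=6,interpolation=cv2.INTER_CUBIC))
E
```

```text
t 8.00 pos [0.6473 0.0557 0.2306] ang -89.7 tilt [ 0.005 -0.005] open 0.0341 F [ 0.2  -0.15 -0.66] q [-0.03  0.58  1.15 -0.    1.41  1.54]
shift cm [10.62  8.99  1.07] turn -0.004 rows>= 2.2
```

View pics/side7.png

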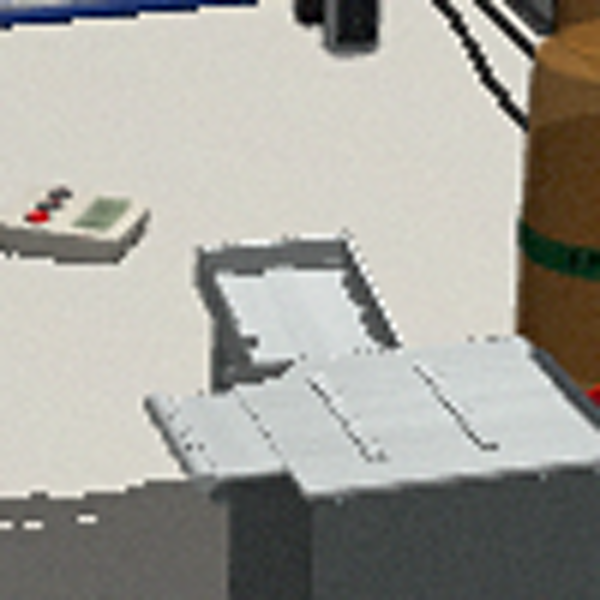

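>>> carry_out([
  [[8.5,2,5,0,0],[8.5,5,9,0,0],[8.5,8,9,0,0],[8.5,10.6,9,0,0],[8.5,10.6,9,0,0]],
])

```text
t: 8.68
eef_pos: [0.5562, -0.0521, 0.2274]
orientation: [0.708, -0.706, 0.001, 0.002]
ft_force: [0.8, 0.7, -0.2]
opening: 0.085
```

```bash
python3 go.py .558 -.051 .18 -89.5
python3 - <<'E'
from rig import viewer
import cv2,numpy as np
n="side"
im,d=viewer.get_image(n); np.savez("side8.npz",im=im,d=d,**viewer.camera_params(n))
cv2.imwrite(f"pics/{n}8.png",cv2.resize(im[110:250,260:400,::-1],None,fx=4.2,fy=4.2,interpolation=cv2.INTER_CUBIC))
im,d=viewer.get_image("top")
cv2.imwrite(f"pics/top8.png",cv2.resize(im[120:240,210:340,::-1],None,fx=4.5,fy=4.5,interpolation=cv2.INTER_CUBIC))
E
```

```text
t 8.68 pos [ 0.5562 -0.0521  0.2274] ang -89.9 tilt [-0.001 -0.005] open 0.0850 F [ 0.78  0.7  -0.19] q [-0.23  0.41  1.44 -0.    1.3   1.34]
shift cm [-0.13 -0.18  4.74] turn -0.007 rows>= 0.8
```

View pics/side8.png

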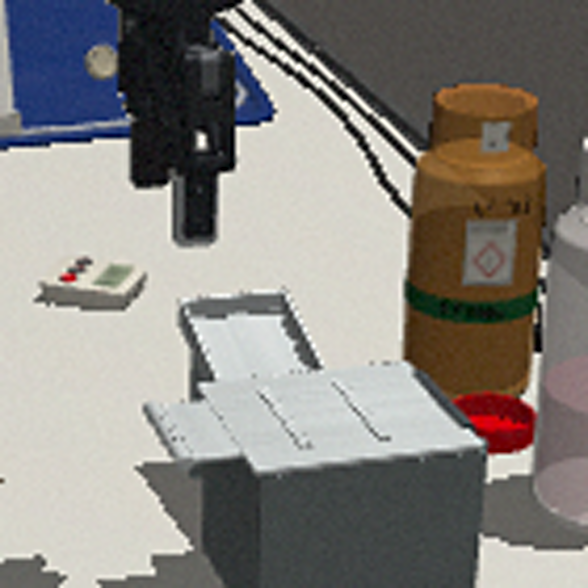

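View pics/top8.png

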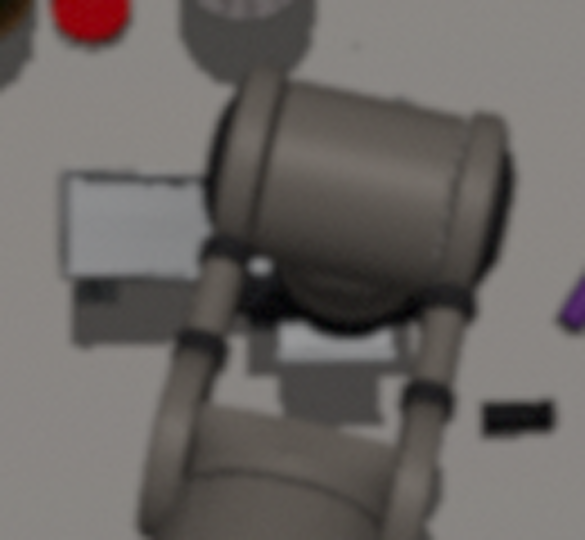

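>>> carry_out([
  [[8.5,5,2,0,0],[8.5,10,4,0,0],[8.5,15,6,0,0],[8.5,16,6,0,0],[8.5,16,6,0,0]],
])

```text
t: 9.4
eef_pos: [0.4974, -0.21, 0.228]
orientation: [0.708, -0.706, 0.001, 0.001]
ft_force: [0.2, 1.4, -0.2]
opening: 0.0851
```

```bash
python3 go.py .558 -.051 .18 -89.5
python3 - <<'E'
from rig import viewer
import cv2,numpy as np
im,d=viewer.get_image("top"); np.savez("top9.npz",im=im,d=d,**viewer.camera_params("top"))
cv2.imwrite(f"pics/top9.png",cv2.resize(im[120:240,210:340,::-1],None,fx=4.5,fy=4.5,interpolation=cv2.INTER_CUBIC))
E
```

```text
t 9.40 pos [ 0.4974 -0.21    0.228 ] ang -89.8 tilt [-0.001 -0.003] open 0.0851 F [ 0.2   1.42 -0.17] q [-0.54  0.37  1.49 -0.    1.28  1.03]
shift cm [-15.89  -6.12   4.74] turn -0.005 rows>= 2.8
```

View pics/top9.png

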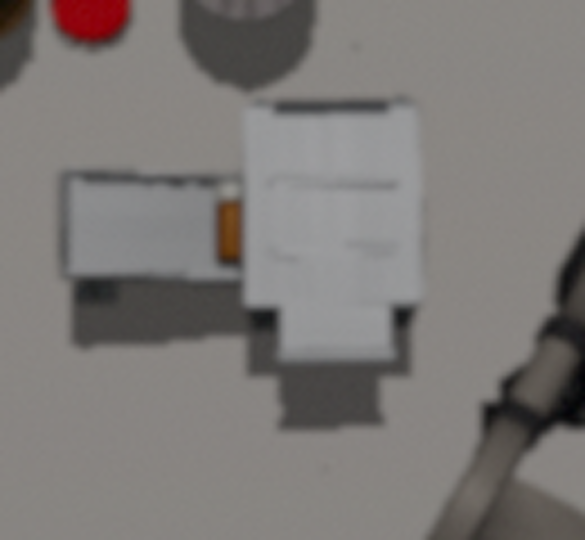

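>>> carry_out([
  [[8.5,-4,-1.5,0,0],[8.5,-9,-3.2,0,0],[8.5,-14,-5.2,2,0],[8.5,-15.9,-6.1,4.5,0],[8.5,-15.9,-6.1,4.7,0]],
])

```text
t: 10.07
eef_pos: [0.5571, -0.0465, 0.1786]
orientation: [0.711, -0.703, -0.001, 0.002]
ft_force: [-0.3, -0.8, 0.6]
opening: 0.0848
```

```bash
python3 go.py .558 -.051 .115 -89.5
```

```text
t 10.07 pos [ 0.5571 -0.0465  0.1786] ang -89.4 tilt [-0.005 -0.002] open 0.0848 F [-0.29 -0.78  0.55] q [-0.22  0.45  1.51 -0.    1.19  1.34]
shift cm [ 0.44 -0.12  6.36] turn 0.002 rows>= 1.0
```

>>> carry_out([
  [[8.54,0.4,-0.1,1.5,0],[8.54,0.4,-0.1,3,0],[8.54,0.4,-0.1,4.4,0],[8.54,0.4,-0.1,4.4,0],[8.54,0.4,-0.1,4.4,0]],
])

```text
t: 10.7
eef_pos: [0.5581, -0.0509, 0.1349]
orientation: [0.711, -0.704, -0.001, 0.002]
ft_force: [0.2, 0.3, 0.5]
opening: 0.0853
```

```bash
python3 go.py .558 -.051 .084 -89.5
python3 - <<'E'
from rig import viewer
import cv2,numpy as np
n="side"
im,d=viewer.get_image(n); np.savez("side10.npz",im=im,d=d,**viewer.camera_params(n))
cv2.imwrite(f"pics/{n}10.png",cv2.resize(im[140:260,240:380,::-1],None,fx=4.5,fy=4.5,interpolation=cv2.INTER_CUBIC))
im,d=viewer.get_image("top"); np.savez("top10.npz",im=im,d=d,**viewer.camera_params("top"))
cv2.imwrite(f"pics/top10.png",cv2.resize(im[120:240,210:340,::-1],None,fx=4.5,fy=4.5,interpolation=cv2.INTER_CUBIC))
from h import pts
im,P=pts("side","side10.npz")
m=(abs(P[...,0]-.558)<.03)&(P[...,1]<-.07)&(P[...,1]>-.125)&(P[...,2]>.125)&(P[...,2]<.19)
for z in np.arange(.13,.18,.01):
    k=P[m&(abs(P[...,2]-z)<.005)]
    if len(k): print(round(z,2),len(k),k.min(0).round(3),k.max(0).round(3))
E
```

```text
t 10.70 pos [ 0.5581 -0.0509  0.1349] ang -89.4 tilt [-0.004 -0.002] open 0.0853 F [0.22 0.26 0.46] q [-0.23  0.5   1.56 -0.    1.09  1.34]
shift cm [-0.   -0.01  5.09] turn 0.001 rows>= 0.8
0.15 19 [ 0.548 -0.103  0.148] [ 0.57  -0.094  0.155]
0.16 44 [ 0.548 -0.111  0.155] [ 0.571 -0.092  0.165]
0.17 41 [ 0.548 -0.111  0.166] [ 0.57  -0.094  0.175]
```

View pics/side10.png

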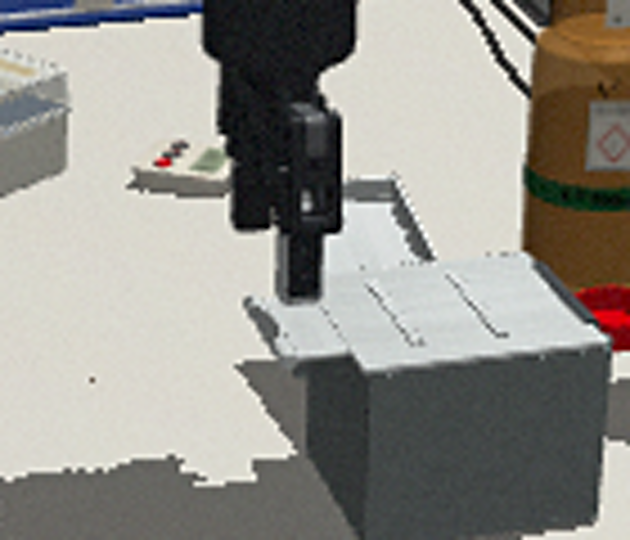

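View pics/top10.png

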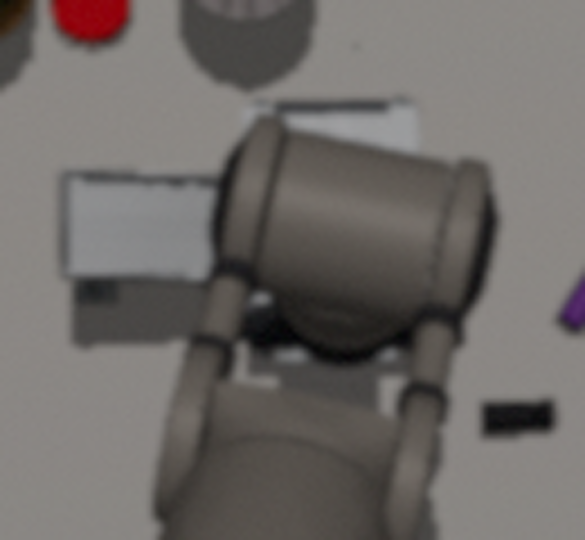

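>>> carry_out([
  [[8.54,0,0,1.2,0],[8.54,0,0,2.2,0],[8.54,0,0,2.6,0],[8.54,0,0,2.6,0],[8.54,0,0,2.6,0]],
])

```text
t: 11.42
eef_pos: [0.5584, -0.0509, 0.1094]
orientation: [0.711, -0.704, -0.0, 0.002]
ft_force: [-0.1, -0.6, 0.5]
opening: 0.0851
```

```bash
python3 go.py .558 -.051 .084 -89.5
```

```text
t 11.43 pos [ 0.5584 -0.0509  0.1094] ang -89.4 tilt [-0.003 -0.002] open 0.0851 F [-0.1  -0.6   0.53] q [-0.23  0.53  1.59 -0.    1.03  1.34]
shift cm [0.01 0.03 2.54] turn 0.001 rows>= 0.4
```

>>> carry_out([
  [[8.54,0,0,0.7,0],[8.54,0,0,1.4,0],[8.54,0,0,2.1,0],[8.54,0,0,2.6,0],[8.54,0,0,2.6,0]],
])

```text
t: 12.05
eef_pos: [0.558, -0.0509, 0.0829]
orientation: [0.711, -0.704, -0.001, 0.002]
ft_force: [0.7, 0.3, 0.4]
opening: 0.0855
```

```bash
python3 go.py .558 -.051 .084 -89.5
python3 - <<'E'
from rig import viewer
import cv2,numpy as np
n="side"
im,d=viewer.get_image(n)
cv2.imwrite(f"pics/{n}11.png",cv2.resize(im[140:260,240:380,::-1],None,fx=5,fy=5,interpolation=cv2.INTER_CUBIC))
E
```

```text
t 12.05 pos [ 0.558  -0.0509  0.0829] ang -89.4 tilt [-0.004 -0.002] open 0.0855 F [0.69 0.26 0.38] q [-0.23  0.56  1.61 -0.    0.97  1.34]
shift cm [ 0.01  0.   -0.11] turn 0.001 rows>= 0.0
```

View pics/side11.png

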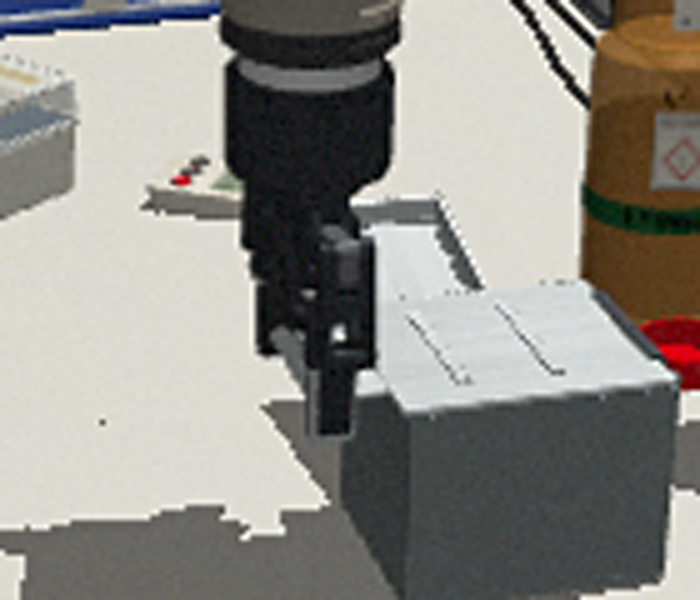

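>>> carry_out([
  [[6.5,0,0,0,0],[6.5,0,0,0,0],[6.5,0,0,0,0],[6.5,0,0,0,0],[6.5,0,0,0,0]],
], grip_force=25)

```text
t: 12.72
eef_pos: [0.5584, -0.0503, 0.0839]
orientation: [0.711, -0.704, -0.001, 0.001]
ft_force: [-1.9, 4.1, 6.2]
opening: 0.0732
```

```bash
python3 go.py .558 -.051 .084 -89.5
```

```text
t 12.72 pos [ 0.5584 -0.0503  0.0839] ang -89.4 tilt [-0.003 -0.001] open 0.0732 F [-1.86  4.06  6.16] q [-0.23  0.56  1.61 -0.    0.97  1.34]
shift cm [ 0.07  0.04 -0.01] turn 0.001 rows>= 0.0
```

>>> carry_out([
  [[6.5,0,0,-0.4,0],[6.5,0,0,-0.8,0],[6.5,0,-0.1,-1.2,0],[6.5,0,-0.1,-1.6,0],[6.5,0,-0.1,-1.6,0]],
])

```text
t: 13.35
eef_pos: [0.5592, -0.0502, 0.1]
orientation: [0.711, -0.704, -0.001, 0.001]
ft_force: [-0.5, 1.8, -2.7]
opening: 0.0729
```

```bash
python3 go.py .568 -.051 .14 -89.5
python3 - <<'E'
from rig import viewer
import cv2,numpy as np
n="side"
im,d=viewer.get_image(n)
cv2.imwrite(f"pics/{n}12.png",cv2.resize(im[140:260,240:380,::-1],None,fx=5,fy=5,interpolation=cv2.INTER_CUBIC))
E
```

```text
t 13.35 pos [ 0.5592 -0.0502  0.1   ] ang -89.4 tilt [-0.003 -0.001] open 0.0729 F [-0.49  1.79 -2.7 ] q [-0.23  0.54  1.59 -0.    1.01  1.34]
shift cm [ 0.09 -0.86 -4.  ] turn 0.001 rows>= 0.7
```

View pics/side12.png

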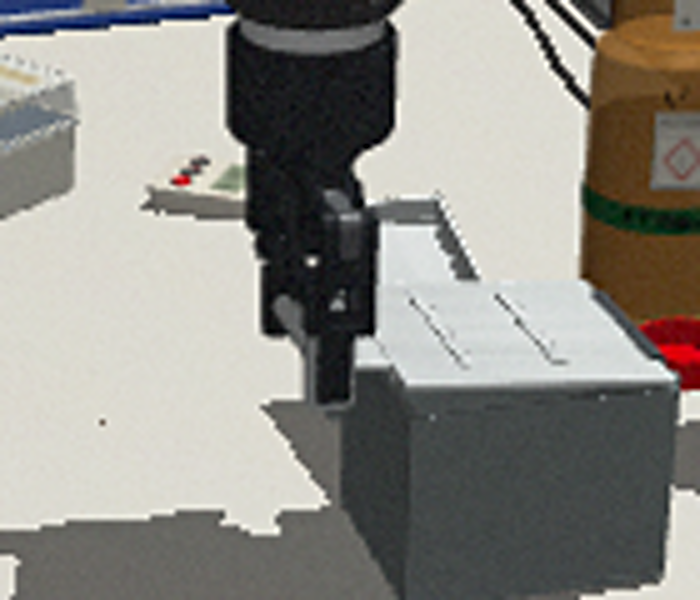

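>>> carry_out([
  [[6.5,0,-0.1,-0.8,0],[6.5,0,-0.25,-1.6,0],[6.5,0,-0.4,-2.4,0],[6.5,0,-0.65,-3.2,0],[6.5,0,-0.9,-4.0,0]],
], grip_force=35)

```text
t: 14.02
eef_pos: [0.5687, -0.05, 0.1404]
orientation: [0.711, -0.704, -0.001, 0.001]
ft_force: [2.0, 3.1, -4.4]
opening: 0.0723
```

>>> carry_out([
  [[6.5,0,-0.15,-0.4,0],[6.5,0,-0.3,-0.8,0],[6.5,0,-0.3,-0.8,0],[6.5,0,-0.3,-0.8,0],[6.5,0,-0.3,-0.8,0]],
])

```text
t: 14.65
eef_pos: [0.5718, -0.0499, 0.1482]
orientation: [0.711, -0.704, -0.001, 0.001]
ft_force: [2.9, 4.0, -3.6]
opening: 0.0725
```

```bash
python3 go.py .558 -.051 .084 -89.5
python3 - <<'E'
from rig import viewer
import cv2,numpy as np
n="side"
im,d=viewer.get_image(n); np.savez("side13.npz",im=im,d=d,**viewer.camera_params(n))
cv2.imwrite(f"pics/{n}13.png",cv2.resize(im[120:260,240:380,::-1],None,fx=4.2,fy=4.2,interpolation=cv2.INTER_CUBIC))
im,d=viewer.get_image("top"); np.savez("top13.npz",im=im,d=d,**viewer.camera_params("top"))
cv2.imwrite(f"pics/top13.png",cv2.resize(im[120:240,210:340,::-1],None,fx=4.5,fy=4.5,interpolation=cv2.INTER_CUBIC))
E
```

```text
t 14.65 pos [ 0.5718 -0.0499  0.1482] ang -89.4 tilt [-0.003 -0.001] open 0.0725 F [ 2.87  4.   -3.58] q [-0.22  0.51  1.5  -0.    1.13  1.34]
shift cm [0.09 1.36 6.42] turn 0.001 rows>= 1.1
```

View pics/side13.png

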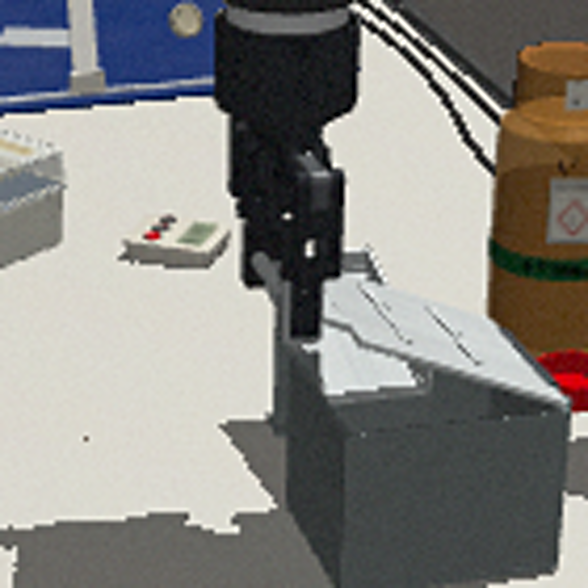

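View pics/top13.png

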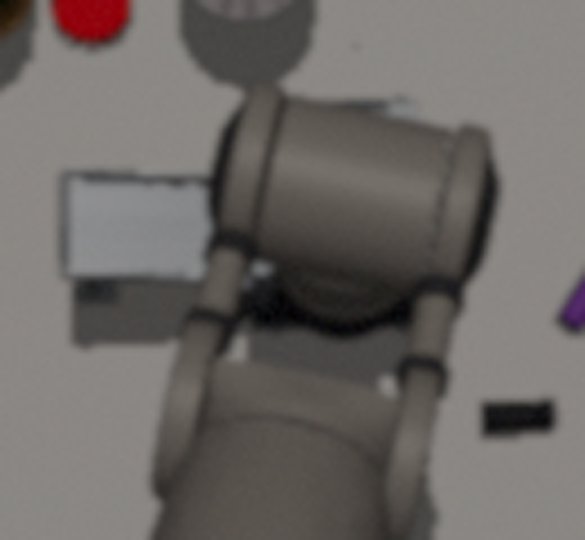

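Run:
```python
from h import *
im,P=pts("side","side13.npz"); hsv=cv2.cvtColor(im,cv2.COLOR_RGB2HSV)
m=(hsv[...,0]<25)&(hsv[...,1]>100)&(hsv[...,2]>30); m[:, :290]=0; m[:,355:]=0; m[:180]=0; m[240:]=0
print(m.sum(),np.argwhere(m)[:10])
cv2.imwrite("pics/z13.png",cv2.resize(im[185:245,300:385,::-1],None,fx=9,fy=9,interpolation=cv2.INTER_CUBIC))
```

```text
0 []
```

View pics/z13.png

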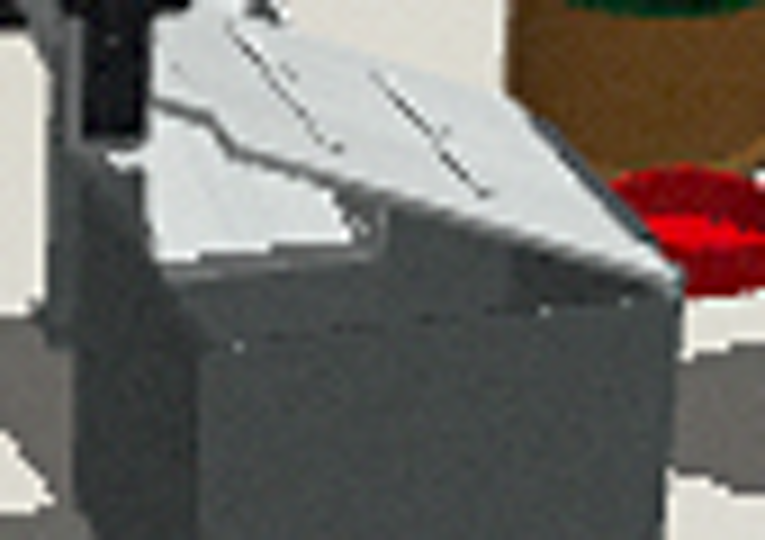

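>>> carry_out([
  [[6.5,0,0.4,0.9,0],[6.5,0,0.7,1.8,0],[6.5,0,0.9,2.6,0],[6.5,0,1.1,3.4,0],[6.5,0,1.2,4.0,0]],
])

```text
t: 15.38
eef_pos: [0.5606, -0.0502, 0.1083]
orientation: [0.711, -0.704, 0.001, 0.0]
ft_force: [5.1, 3.4, -0.7]
opening: 0.0727
```

>>> carry_out([
  [[6.5,0,0.05,0.4,0],[6.5,0,0.1,0.8,0],[6.5,0,0.1,1.1,0],[6.5,0,0.15,1.4,0],[6.5,0,0.15,1.6,0]],
])

```text
t: 16.0
eef_pos: [0.5589, -0.0502, 0.0921]
orientation: [0.711, -0.704, 0.0, 0.0]
ft_force: [-0.6, 4.0, -0.4]
opening: 0.0727
```

```bash
python3 go.py .558 -.051 .084 -89.5
python3 - <<'E'
from rig import viewer
import cv2,numpy as np
n="side"
im,d=viewer.get_image(n); np.savez("side14.npz",im=im,d=d,**viewer.camera_params(n))
cv2.imwrite(f"pics/{n}14.png",cv2.resize(im[140:260,240:380,::-1],None,fx=5,fy=5,interpolation=cv2.INTER_CUBIC))
E
```

```text
t 16.00 pos [ 0.5589 -0.0502  0.0921] ang -89.4 tilt [-0.    -0.001] open 0.0727 F [-0.57  3.99 -0.38] q [-0.23  0.55  1.6  -0.    0.99  1.34]
shift cm [0.07 0.09 0.81] turn 0.001 rows>= 0.1
```

View pics/side14.png

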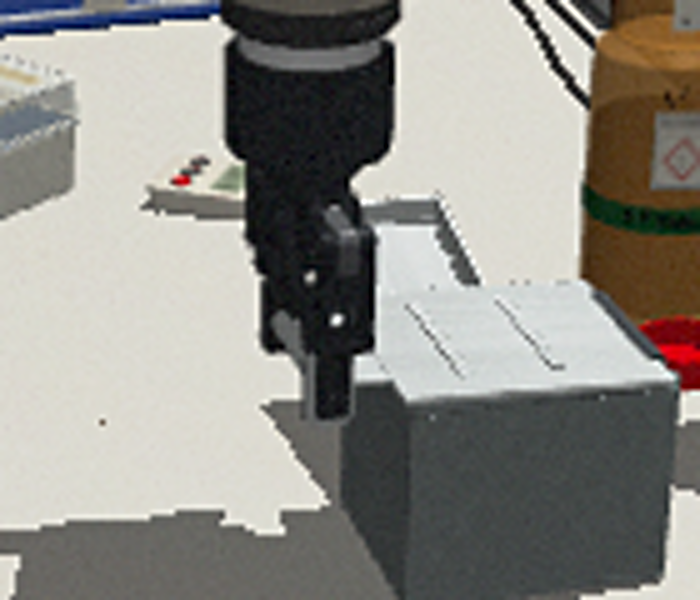

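>>> carry_out([
  [[6.5,0,0,0.2,0],[6.5,0,0,0.4,0],[6.5,0,0,0.6,0],[6.5,0,0,0.8,0],[6.5,0,0,0.9,0]],
])

```text
t: 16.68
eef_pos: [0.5587, -0.0502, 0.0844]
orientation: [0.711, -0.704, 0.0, 0.001]
ft_force: [-7.9, 4.8, 18.3]
opening: 0.0727
```

>>> carry_out([
  [[6.5,0,0,0.05,0],[6.5,0,0,0.1,0],[6.5,0,0,0.15,0],[6.5,0,0,0.2,0],[6.5,0,0,0.2,0]],
])

```text
t: 17.3
eef_pos: [0.5587, -0.0503, 0.0844]
orientation: [0.711, -0.704, 0.001, 0.0]
ft_force: [-7.5, 4.7, 18.0]
opening: 0.0724
```

```bash
python3 go.py .558 -.051 .084 -89.5
python3 - <<'E'
from rig import viewer
import cv2,numpy as np
n="side"
im,d=viewer.get_image(n); np.savez("side15.npz",im=im,d=d,**viewer.camera_params(n))
cv2.imwrite(f"pics/{n}15.png",cv2.resize(im[140:260,240:380,::-1],None,fx=5,fy=5,interpolation=cv2.INTER_CUBIC))
from h import pts
for f in ("side0.npz","side15.npz"):
    im,P=pts("side",f); m=(P[...,2]>.1)&(P[...,2]<.14)&(abs(P[...,1]+.05)<.05)&(P[...,0]>.60)&(P[...,0]<.71)
    q=P[m]; A=np.c_[q[:,0]-.65,q[:,1]+.05,np.ones(len(q))]; c=np.linalg.lstsq(A,q[:,2],rcond=None)[0]; print(f,m.sum(),c)
E
```

```text
t 17.30 pos [ 0.5587 -0.0503  0.0844] ang -89.4 tilt [ 0.001 -0.002] open 0.0724 F [-7.54  4.67 17.99] q [-0.23  0.56  1.61 -0.    0.97  1.34]
shift cm [0.07 0.07 0.04] turn 0.001 rows>= 0.0
side0.npz 861 [-0.00054249  0.00423951  0.11330439]
side15.npz 846 [-0.00013167  0.00355065  0.11337667]
```

View pics/side15.png

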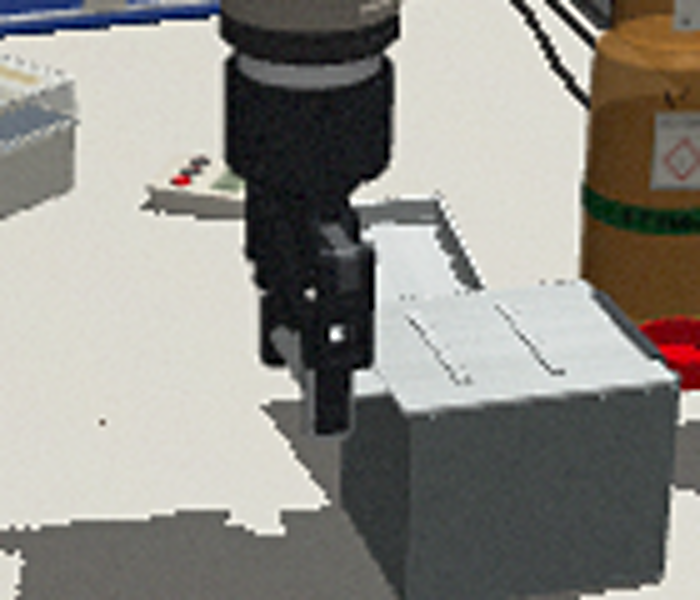

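>>> carry_out([
  [[8.54,0.05,0,0,0],[8.54,0.05,0,0,0],[8.54,0.05,0,0,0],[8.54,0.05,0,0,0],[8.54,0.05,0,0,0]],
])

```text
t: 17.98
eef_pos: [0.5587, -0.0508, 0.0842]
orientation: [0.711, -0.704, 0.001, 0.0]
ft_force: [-0.5, -0.6, -0.7]
opening: 0.0855
```

```bash
python3 go.py .558 -.051 .084 -89.5
```

```text
t 17.98 pos [ 0.5587 -0.0508  0.0842] ang -89.4 tilt [ 0.001 -0.002] open 0.0855 F [-0.47 -0.55 -0.7 ] q [-0.23  0.56  1.61 -0.    0.97  1.34]
shift cm [0.02 0.07 0.02] turn 0.001 rows>= 0.0
```

>>> carry_out([
  [[8.54,0,0,-1.2,0],[8.54,0,0,-2.6,0],[8.54,0,0,-4.2,0],[8.54,0,0,-7,0],[8.54,0,0,-11,0]],
])

```text
t: 18.6
eef_pos: [0.5581, -0.0505, 0.1955]
orientation: [0.711, -0.704, 0.0, 0.001]
ft_force: [-0.2, -0.6, 0.0]
opening: 0.0856
```

>>> carry_out([
  [[8.54,1,2,-3,0],[8.54,5,4,-3,0],[8.54,10,6,-3,0],[8.54,15,8,-3,0],[8.54,15,8,-3,0]],
])

```text
t: 19.23
eef_pos: [0.4785, -0.2043, 0.227]
orientation: [0.709, -0.705, 0.001, 0.001]
ft_force: [-0.6, 0.7, -0.3]
opening: 0.0855
```

```bash
python3 go.py .558 -.051 .184 -89.5
python3 - <<'E'
from rig import viewer
import cv2,numpy as np
from h import pts
for n in ("side","top"):
    im,d=viewer.get_image(n); np.savez(n+"16.npz",im=im,d=d,**viewer.camera_params(n))
    cv2.imwrite(f"pics/{n}16.png",im[:,:,::-1])
for f in ("0.npz","16.npz"):
  for n in ("side","top"):
    im,P=pts(n,n+f); m=(P[...,2]>.1)&(P[...,2]<.14)&(abs(P[...,1]+.05)<.05)&(P[...,0]>.55)&(P[...,0]<.71)
    q=P[m]; A=np.c_[q[:,0]-.65,q[:,1]+.05,np.ones(len(q))]; c=np.linalg.lstsq(A,q[:,2],rcond=None)[0]; print(n,f,m.sum(),c)
E
```

```text
t 19.23 pos [ 0.4785 -0.2043  0.227 ] ang -89.7 tilt [ 0.001 -0.003] open 0.0855 F [-0.61  0.69 -0.31] q [-0.55  0.34  1.55 -0.    1.26  1.02]
shift cm [-15.3   -8.02   4.26] turn -0.004 rows>= 2.8
side 0.npz 1198 [0.0020901  0.00631255 0.11323587]
top 0.npz 1766 [-0.00096692 -0.00521682  0.11225041]
side 16.npz 1196 [0.00267356 0.00680508 0.11330674]
top 16.npz 1754 [-0.00069154 -0.00154735  0.1122757 ]
```

View pics/side16.png

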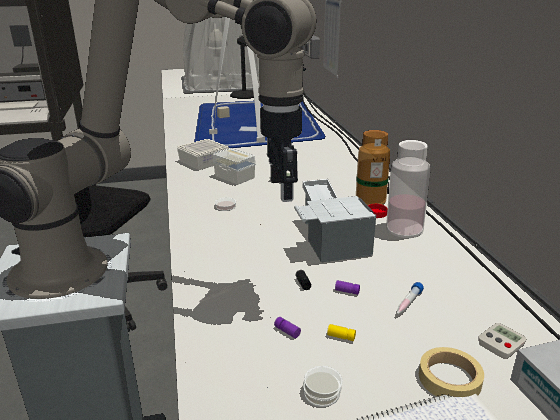

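View pics/top16.png

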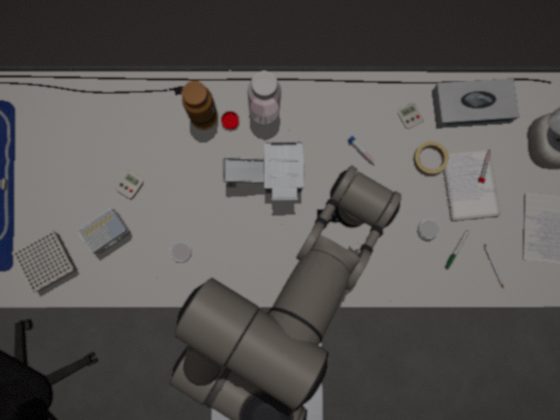

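>>> carry_out([
  [[8.54,0,0,0,0],[8.54,0,0,0,0],[8.54,0,0,0,0],[8.54,0,0,0,0],[8.54,0,0,0,0]],
])

```text
t: 19.95
eef_pos: [0.4797, -0.2013, 0.2266]
orientation: [0.71, -0.704, 0.001, 0.0]
ft_force: [0.5, 1.1, -0.3]
opening: 0.0854
```

Run:
```python
from rig import workorder
print(workorder.sign_off())
```

```text
the job is handed in; nothing more can be done
None
```

The used vial is in the chute as far as I can tell, the flap is shut, and the job was handed in at about 20 s. I laid the vial crosswise on the feed slope and let go. The top picture then showed it resting against the gate.

- **Lifting the flap:** The moves can't tilt the tool, so I didn't put a tilted finger under the lip. I gripped the two ends of the lip's rolled bar, lifted the flap to about 0.4 rad, then eased it back down and opened the fingers only once it was pressed shut.
- **Flap at the end:** Its top lies in the same plane as at the start, to within about 0.001 rad in both cameras. The force reading rose to +18 N as it seated.
- **Vial at the end:** The slope and the vial's old spot on the bench are both empty in the pictures. I never saw the vial inside the box, because the walls hide it. With the flap open, the mouth was clear and no amber showed.
- **Other things:** The tube looks unmoved in both final pictures. The dish does too, but the pale discs on the bench look alike and I wasn't sure which is the dish, so I only checked that none had shifted. The forceps were under the arm or its shadow in those pictures, so I couldn't check them; the arm never came close to bench level near them.
- **Robot:** It stands clear of everything, with only noise-level force readings.

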